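# Unlock the knife safe's combination padlock and hold it up open

## Robot

A 7-joint arm with a two-finger parallel gripper is mounted at the origin on a cart in front of the work surface, level with it; the furniture and walls round the work are solid. World frame = base frame: x ahead of the robot, y to its left, z up, the work surface at z = 0. Lengths are in mm, angles in rad, forces in N, time in s.
With the tool pointing down it reaches from about 425 to 1025 mm from the base axis. Payload 9.4 kg.
Tool frame: the origin (TCP) lies where the fingers leave the gripper's body, on its centre line; the fingertips stand 73 mm ahead of it and the grasp point (between the pads) lies 54 mm ahead of it (env.finger_overhang is the z of the fingertips in the tool frame, in mm); z points along the fingers, y is the line along which they close (so a half turn about z gives the same grasp; the last joint's range is limited). The gripper opens to 85 mm and grips with 20 to 120 N. Pads are 22 mm wide; open, the fingers measure 114 mm over their backs; the gripper's body (76 mm by 85 mm) begins 54 mm behind the grasp point. The pads swing forward as they close: fully open they stand 13 mm farther back than shut.
Start: joints at [1.169, 0.599, -0.003, 1.599, 0.002, 0.943, -0.08], TCP at [231.355, -687.095, 303.875] pointing down, gripper open.
Joint ranges: [-2.57, 2.57], [-0.35, 1.97], [-1.29, 1.29], [0.11, 2.56], [-1.05, 4.19], [0.11, 1.86], [-2.63, 2.63]. Speed limits (rad/s): [2.22, 2.22, 3.01, 3.01, 3.14, 3.14, 3.14].

## Interface

Orientations are given as a rotation vector (axis times angle).
In Python, from station import env, cams gives the robot as it stands.
- The arm moves only by the tool send_rows, never from a script. Its arguments are lists of equal length, an entry for each row: "grip": the gripper command: -1 is shut, 1 is fully open, values between are in proportion; "translation": the shift along the tool's x, y, z in mm, a list of three; "rot": the turn, a rotation vector about the tool's x, y, z in rad, a list of three. In form: {"grip": [grip, ...], "translation": [[tx, ty, tz], ...], "rot": [[rx, ry, rz], ...]}. A call has 1 to 12 rows; each row is the pose to reach, as a shift and turn from the pose commanded when the call began, along the tool's axes at that moment; what a row does not reach only later rows make up. A row lasts 1/10 s, in which the tool goes at most 50 mm and 8.59 degrees, less where a joint would pass 70% of its speed; a pose out of reach is approached as far as the arm can. A call with a gripper value outside its range is refused whole. The fingers move at their own pace and stop on an object; the grip force is fixed at half the most. Time passes only in rows, so rows that repeat a pose let the fingers close. It gives the time, the measured TCP pose, the force, the opening and the grip force at its end, in the units of the state.
- env.observe(): the state, without advancing time (a new reading comes with each control period).
- cams.camera(name): name is "scene" or "top"; returns the picture (400x640x3 uint8, blue, green, red); there is no depth.
- cams.camera_info(name): a dict with "vertical_fov" (degrees; the focal length in pixels is half the picture's height over the tangent of half this angle, whatever the lens; pixels are square), "cx", "cy" (the principal point, pixels), "distortion" ([k1, k2, p1, p2, k3] as OpenCV has them; the pictures are not rectified), "eye" and "rotation" of the camera in the world. Camera axes: x right, y up, looking along -z (the intrinsics and any distortion apply to the point x, -y, -z); pixel columns grow to the right and rows downward; lengths in mm; the calibration is good to about 2 mm. A picture is of the moment at which its call begins. camera_info takes no time and is no camera call.
- env.hand_in(): hands the job in; it is judged then, once.
Trained networks look in the newest picture that a camera, given by its name, has taken for a name from the list of things; names that differ only in an ending like _2 or _b are one class to them, and where a whole thing is asked for, a point or a joint stands for the part that bears it (a point fixed in the world has none). Each returns a list of dicts, best first, with "score" (0 to 1); they miss things now and then, are a little off and sometimes report something else, mostly with a low value. They report only what shows in the picture. A call takes as long as a camera call.
- cams.spot_in(camera, target): "xyz" ([x, y, z] in mm, in world coordinates, good to about 4 mm: the middle of the surface that is visible of it).
- cams.cut_out(camera, target): "mask" (400x640 bool, what is visible of it).
- cams.pinpoint(camera, target): "xyz" ([x, y, z] in mm, in world coordinates, good to about 4 mm: a listed point, or the origin of a listed thing).
The state is a dict: "t": time; "joint_pos": joint angles; "qd": joint speeds; "effort": joint torques, N m; "eef_pos": TCP position; "eef_rot": TCP orientation; "force": force on the tool from outside, world axes, zero at the start; "ft_torque": the same for the moment, N m; "opening": finger opening in mm; "finger_force": force on a finger pad.
Only numpy, scipy, OpenCV 4.12 (cv2) and the standard library are available. Lean on these libraries where they do the work, as an engineer would, in place of code of your own. Each camera call takes 0.05 s, during which the arm holds its last target. There are 200 camera calls.

## Task

The small diamond-knife safe on the bench is padlocked. Turn the padlock's dial, feeling for its clicks, until the pointer rests in the third click clockwise (seen from above) from the double index mark next to the shackle; then draw the lock body back so that the shackle slides fully open, and unhook the open lock from the staple. Finish while still holding the lock in the gripper, lifted well clear above the safe (at least 10 cm over its lid), level with the dial up and the shackle still open; leave the things round about where they are.

Things in the scene. Friction and masses are not known exactly. Their poses are not given: they have to be found in the camera images.
- safe: Low grey steel safe, 155 x 120 mm, 60 mm high, fixed to the bench; the lid stays shut. Origin: centre of its underside. +x points from its front rail (with the staple) to its hinged back, z up. A flat steel hasp strap, its upper face 60 mm above the origin, carries the padlock. The tall microtome stands just beyond (x > 0.57, y > -0.18 m, its crank at x = 0.50, y = 0.1): cross in front of it.
- staple (a point): Staple: upright eye of 6 mm round steel on the safe's front rail. Point: middle of its opening, 12 mm above the strap. Axes as the safe. The opening faces along x, is 18 mm wide (post centres at y = -12 and +12 mm) and 30 mm high inside, 36 mm outside, above the strap. The shackle's free leg (toe) runs through it along x.
- lock_body (a point): Combination padlock, 0.43 kg, lying loose on the strap, dial up, axes about parallel to the safe's. Point: centre of its steel body, 60 mm long (x) x 56 mm wide (y) x 24 mm high; grip it across the width. +x points away from the shackle, z up. Drawn along +x about 14 mm, the shackle's bow catches on the staple's inner post; a further 21 mm (under 10 N) draws an unlocked shackle fully out.
- shackle_bow (a point): Middle of the bow of the U-shackle (7 mm round steel), 12 mm above the strap; axes as the lock; 67 mm along -x from the body's centre when shut. Legs at y = -15 (heel, stays in the body) and +15 mm (toe). Fully open, 12 mm part the body from the toe's tip; then move the lock about 47 mm along -x until its body meets the staple; the eye then stands in the gap and the lock lifts straight up.
- dial_knob (a point): Centre of the round fluted dial knob, 28 mm across, 20 mm high, on the lock's body (foot 24 mm above the strap, point 10 mm above the foot), 6 mm from the body's centre towards the shackle; it turns about the vertical. White line on its top and side: pointer. Round it are eight click marks 45 degrees apart; the index is the double bar at the shackle side.
- dial (a joint): Dial angle in rad, growing clockwise seen from above, endless. 0: pointer at the double index mark, i.e. towards the shackle (lock's -x). It springs into rest (clicks) at each multiple of 0.785. The lock opens only in the third click clockwise from the index, 2.356 (or a full turn away), within about 0.12. Turning takes about 0.05 N m; let go, it settles in the nearest click.
- shackle (a joint): How far the shackle is drawn out of the body, in m: 0 shut, 0.021 fully open. It stays by friction (about 3 N) where it is left.

How it is judged (in metres and radians):
On the way, in this order (a step that is already met when the one before it is completed fails the run):
1. the dial rests in the opening click with the shackle still shut ((value of joint dial between 2.2 and 2.51 rad or value of joint dial between -4.08 and -3.77 rad or value of joint dial between 8.483 and 8.793 rad) and value of joint shackle below 0.004 m), for 0.2 s.
2. the shackle is drawn open while the lock is still on the staple (value of joint shackle above 0.018 m and height (world z) of lock_body below 0.1 m), for 0.1 s.
At the end, for the whole second after the job is handed in: The open padlock is held in the gripper, its body about 10 cm or more above the safe's lid (its centre higher than 170 mm over the bench), level within 15 degrees with the dial up, the shackle still out by at least 15 mm, the lock off the safe and at rest (height (world z) of lock_body above 0.17 m and angle between lock_body's own z axis and vertical below 0.26 rad and value of joint shackle above 0.015 m and contact force between the fingers and padlock above 1 N and contact force between safe and padlock below 0.05 N and linear speed of padlock below 0.05 m/s); the arm keeps its last pose, push and grip.
It fails at once if a bystander is pushed out of its place (more than 25 mm) (distance of any of block_puck, stain_vial, tweezers, blade_pack, scint_vial, syringe, resin_bottle from where it was at the start of the episode above 0.025 m).
It fails at once if the shackle is forced while the dial is not in the opening click (value of joint shackle between 0.006 and 0.016 m and not (value of joint dial between 2 and 2.71 rad or value of joint dial between -4.28 and -3.57 rad or value of joint dial between 8.283 and 8.993 rad)).
It also fails if it takes over 61 s, if anything falls off the work surface, if the arm or the gripper's body presses on something with over 40 N, if the wrist force passes 120 N, or if a joint passes its speed limit or range.

## Working session

There is one attempt and no reset: what is moved stays moved. The work goes in short steps, Python scripts to look and compute and a tool call to move; the robot and the scene stay as the last step left them, time stands still between calls to the robot, and variables do not carry over. Pictures are saved under pics/ and viewed, at most 10 in all, crops included, and the job is handed in when it is done.

Besides the shell and the picture viewer there is one more tool, called after ">>>" as name(argument=value, ...) on one line, values as JSON. send_rows: Moves the arm, as the interface text tells. Its arguments: {"type":"object","properties":{"grip":{"type":"array"},"translation":{"type":"array"},"rot":{"type":"array"}},"required":["grip","translation","rot"]}

```bash
mkdir -p pics; cat > h.py <<'E'
import numpy as np, cv2
from scipy.spatial.transform import Rotation as R
from station import env, cams
def proj(name,P):
    i=cams.camera_info(name); f=200/np.tan(np.radians(i["vertical_fov"]/2))
    rot=np.array(i["rotation"]); 
    M=rot if rot.shape==(3,3) else R.from_rotvec(rot).as_matrix()
    p=(np.atleast_2d(P)-np.array(i["eye"]))@M; p=p*[1,-1,-1]
    K=np.array([[f,0,i["cx"]],[0,f,i["cy"]],[0,0,1.]])
    return cv2.projectPoints(p,np.zeros(3),np.zeros(3),K,np.array(i["distortion"],float))[0].reshape(-1,2)
def ray(name,uv):
    i=cams.camera_info(name); f=200/np.tan(np.radians(i["vertical_fov"]/2))
    rot=np.array(i["rotation"]); M=rot if rot.shape==(3,3) else R.from_rotvec(rot).as_matrix()
    K=np.array([[f,0,i["cx"]],[0,f,i["cy"]],[0,0,1.]])
    n=cv2.undistortPoints(np.array(uv,float).reshape(-1,1,2),K,np.array(i["distortion"],float)).reshape(-1,2)
    d=np.c_[n[:,0],-n[:,1],-np.ones(len(n))]@M.T
    return np.array(i["eye"]),d
def atz(name,uv,z):
    e,d=ray(name,uv); return e+d*((z-e[2])/d[:,2])[:,None]
E
python3 - <<'E'
from h import *
s=env.observe(); print({k:np.round(v,3).tolist() for k,v in s.items()}, env.finger_overhang)
for c in("top","scene"):
    im=cams.camera(c); cv2.imwrite(f"pics/{c}0.png",im); print(c,cams.camera_info(c))
    for t in("safe","staple","lock_body","shackle_bow","dial_knob"):
        print(t,[(np.round(r["xyz"],1).tolist(),round(r["score"],2)) for r in cams.pinpoint(c,t)[:2]])
E
```

```text
{'t': 0.0, 'joint_pos': [1.169, 0.6, -0.003, 1.6, 0.002, 0.943, -0.08], 'qd': [-0.002, -0.0, -0.0, -0.0, 0.001, -0.002, -0.001], 'effort': [-0.001, -77.646, 1.564, -25.801, 0.012, 0.009, -0.0], 'eef_pos': [231.232, -686.773, 302.99], 'eef_rot': [-3.099, -0.508, 0.001], 'force': [-0.738, -0.86, -1.031], 'ft_torque': [-0.036, 0.012, 0.018], 'finger_force': 0.0, 'opening': 85.651} 72.6
top {'vertical_fov': 51.001823884373536, 'cx': 319.56833023099495, 'cy': 190.6827495221126, 'distortion': array([0.01758996, 0.        , 0.        , 0.        , 0.        ]), 'eye': array([ 442.70403395, -133.73038238,  947.24493633]), 'rotation': array([ 0.04000926, -0.01307551, -1.58991073])}
safe [([483.8, -223.1, -2.6], 0.75)]
staple []
lock_body [([484.8, -215.4, 75.2], 0.75)]
shackle_bow [([517.6, -155.3, 70.9], 0.47)]
dial_knob [([489.4, -204.2, 89.3], 0.5)]
scene {'vertical_fov': 47.559488480327516, 'cx': 311.63726757924684, 'cy': 200.73542407486408, 'distortion': array([-0.02347897,  0.        ,  0.        ,  0.        ,  0.        ]), 'eye': array([156.17009445, 397.70942345, 641.01843051]), 'rotation': array([ 0.30025991, -1.08766825, -2.39298571])}
safe [([485.5, -219.2, 2.1], 0.92)]
staple [([518.7, -177.6, 76.0], 0.95)]
lock_body [([486.8, -213.9, 72.2], 0.65)]
shackle_bow [([512.0, -151.5, 71.2], 0.7)]
dial_knob [([486.5, -210.9, 92.9], 0.79)]
```

View pics/top0.png

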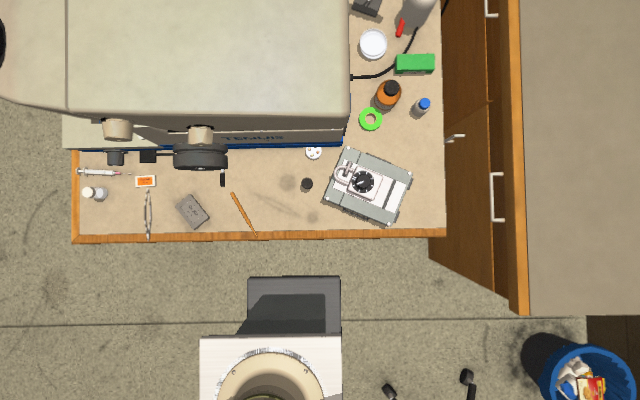

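View pics/scene0.png

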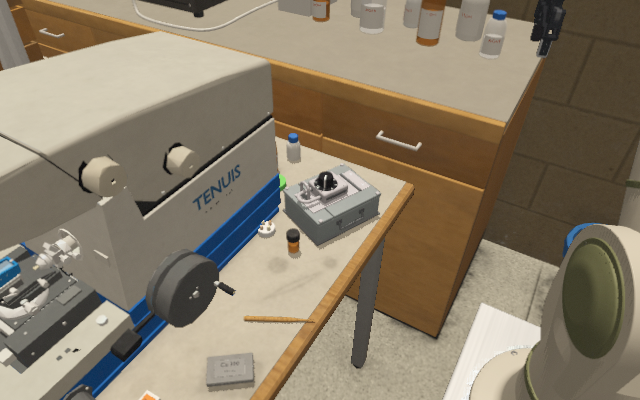

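```bash
python3 - <<'E'
from h import *
a=cv2.imread("pics/top0.png")[140:235,310:425]; b=cv2.imread("pics/scene0.png")[155:250,275:390]
a=cv2.resize(a,None,fx=5,fy=5,interpolation=3);a=a[:,:]
cv2.imwrite("pics/topc.png",a)
for c in("top","scene"):
  for t in("safe","lock_body","dial_knob"):
    for r in cams.cut_out(c,t)[:1]:
        m=r["mask"].astype(np.uint8); ys,xs=np.nonzero(m)
        print(c,t,r["score"],m.sum(),xs.mean(),ys.mean(),cv2.minAreaRect(np.c_[xs,ys].astype(np.float32)))
  cams.camera(c)
  for t in("safe","staple","lock_body","shackle_bow","dial_knob"):
        print(t,[(np.round(r["xyz"],1).tolist(),round(r["score"],2)) for r in cams.pinpoint(c,t)[:2]])
E
```

```text
top safe 0.67 3796 369.0155426765016 187.2787144362487 ((367.7131652832031, 186.66624450683594), (78.44373321533203, 65.03321838378906), 21.250505447387695)
top lock_body 0.87 921 361.75352877307273 181.49837133550488 ((356.163818359375, 178.7845001220703), (47.664241790771484, 28.624807357788086), 23.198589324951172)
top dial_knob 0.58 148 362.9527027027027 181.08783783783784 ((363.0000305175781, 181.00001525878906), (12.727920532226562, 12.727920532226562), 45.0)
safe [([480.1, -221.3, -1.1], 0.7)]
staple [([519.2, -171.6, 68.7], 0.7)]
lock_body [([488.2, -213.2, 70.3], 0.56)]
shackle_bow []
dial_knob [([485.5, -204.3, 91.5], 0.43)]
scene safe 0.66 3985 332.509661229611 206.52296110414053 ((331.50006103515625, 201.0), (65.74039459228516, 93.02042388916016), 63.43495178222656)
scene lock_body 0.74 1001 324.35364635364635 187.93206793206792 ((320.2000427246094, 188.90000915527344), (30.4105224609375, 50.53513717651367), 63.43495178222656)
scene dial_knob 0.63 201 325.09452736318406 178.98507462686567 ((325.0, 179.0), (16.0, 14.0), 90.0)
safe [([487.3, -218.8, 4.8], 0.91)]
staple [([517.4, -178.4, 75.4], 0.91)]
lock_body [([489.1, -215.3, 72.5], 0.68)]
shackle_bow [([512.8, -156.5, 72.7], 0.65)]
dial_knob [([487.9, -210.6, 93.2], 0.57)]
```

View pics/topc.png

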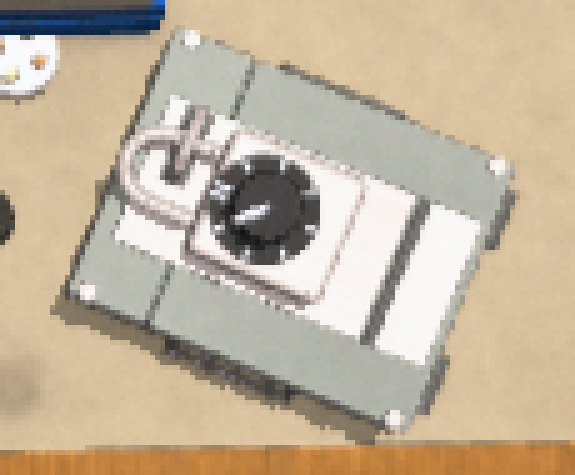

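```bash
python3 - <<'E'
from h import *
c=np.array([[192,38],[500,165],[395,420],[88,292]])/5+[310,140]-0.4
P=atz("top",c,60.); print(np.round(P,1),P.mean(0))
v=(P[1]-P[0]+P[2]-P[3]);print("yaw x",np.degrees(np.arctan2(v[1],v[0])))
Rt=R.from_rotvec(env.observe()["eef_rot"]).as_matrix();print(np.round(Rt,3))
k=atz("top",[[362.95,181.08]],104.);print("knob",k)
b=np.array([[265,207],[235,217],[220,190]])/5+[310,140]-.4
Q=atz("top",b,104.);d=Q-Q[0];print(np.degrees(np.arctan2(d[1:,1],d[1:,0])))
ys=np.radians(np.degrees(np.arctan2(v[1],v[0])))
u=np.array([np.cos(ys),np.sin(ys),0]); w=np.array([-u[1],u[0],0])
ctr=np.array([488,-213.5,60.])
# model overlay error: find ctr from staple/knob estimates
for n,p in(("top",ctr),("scene",ctr)):
    for off in((-6,0,44),(-67,0,12),(-46,15,12)):
        X=p+off[0]*u+off[1]*w+[0,0,off[2]];print(n,off,np.round(X,1),np.round(proj(n,X),1))
E
```

```text
[[ 563.9 -180.9   60. ]
 [ 507.2 -309.6   60. ]
 [ 400.6 -262.8   60. ]
 [ 457.  -134.7   60. ]] [ 482.17171889 -222.00829392   60.        ]
yaw x -113.75302839233858
[[ 0.948  0.319 -0.   ]
 [ 0.319 -0.948 -0.   ]
 [-0.    -0.    -1.   ]]
knob [[ 488.87678785 -207.14283917  104.        ]]
[107.32723176  68.07473444]
top (-6, 0, 44) [ 490.4 -208.   104. ] [[363.4 180.3]]
top (-67, 0, 12) [ 515.  -152.2   72. ] [[335. 170.]]
top (-46, 15, 12) [ 520.3 -177.4   72. ] [[347.1 167.2]]
scene (-6, 0, 44) [ 490.4 -208.   104. ] [[325.4 174.5]]
scene (-67, 0, 12) [ 515.  -152.2   72. ] [[299.3 198.9]]
scene (-46, 15, 12) [ 520.3 -177.4   72. ] [[304.  190.7]]
```

>>> send_rows(grip=[-0.06, -0.06, -0.06, -0.06, -0.06, -0.06, -0.06, -0.06, -0.06, -0.06, -0.06, -0.06], translation=[[33, -31, 4], [66, -62, 8], [99, -93, 12], [132, -124, 16], [165, -155, 20], [199, -186, 24], [232, -217, 28], [265, -248, 32], [298, -279, 36], [331, -310, 40], [364, -341, 44], [397, -372, 50]], rot=[[0, 0, -0.135], [0, 0, -0.27], [0, 0, -0.405], [0, 0, -0.54], [0, 0, -0.675], [0, 0, -0.81], [0, 0, -0.945], [0, 0, -1.08], [0, 0, -1.215], [0, 0, -1.35], [0, 0, -1.485], [0, 0, -1.62]])

```text
t: 2.7
eef_pos: [489.7, -206.4, 254.2]
eef_rot: [1.762, 2.599, 0.0]
force: [0.7, -1.5, -0.2]
opening: 40.4
finger_force: 0.0
```

```bash
cat > look.py <<'E'
from h import *
import sys
n=sys.argv[1]
s=env.observe(); print({k:np.round(v,2).tolist() for k,v in s.items() if k not in("qd","effort")})
print("axes",np.round(R.from_rotvec(s["eef_rot"]).as_matrix(),3).tolist())
a=cams.camera("top")[135:235,305:425]; b=cams.camera("scene")[120:240,260:380]
for t in("staple","lock_body","shackle_bow","dial_knob"):
    print(t,[(np.round(r["xyz"],1).tolist(),round(r["score"],2)) for c in("top","scene") for r in cams.pinpoint(c,t)[:1]])
z=lambda i:cv2.resize(i,(400,int(400*i.shape[0]/i.shape[1])),interpolation=3)
a,b=z(a),z(b); h=max(len(a),len(b)); f=np.zeros((h,800,3),np.uint8); f[:len(a),:400]=a; f[:len(b),400:]=b
cv2.imwrite(f"pics/{n}.png",f)
E
python3 look.py l1
```

```text
{'t': 2.7, 'joint_pos': [0.63, 0.47, -0.47, 2.07, 0.33, 0.67, 0.32], 'eef_pos': [489.72, -206.4, 254.19], 'eef_rot': [1.76, 2.6, 0.0], 'force': [0.72, -1.53, -0.21], 'ft_torque': [0.0, -0.07, -0.02], 'finger_force': 0.0, 'opening': 40.37}
axes [[-0.37, 0.929, 0.001], [0.929, 0.37, -0.001], [-0.001, 0.001, -1.0]]
staple [([515.9, -174.1, 74.0], 0.84), ([518.8, -181.2, 70.6], 0.87)]
lock_body []
shackle_bow [([516.2, -155.9, 74.5], 0.57), ([512.5, -154.3, 74.6], 0.66)]
dial_knob [([487.7, -212.4, 93.9], 0.47)]
```

View pics/l1.png

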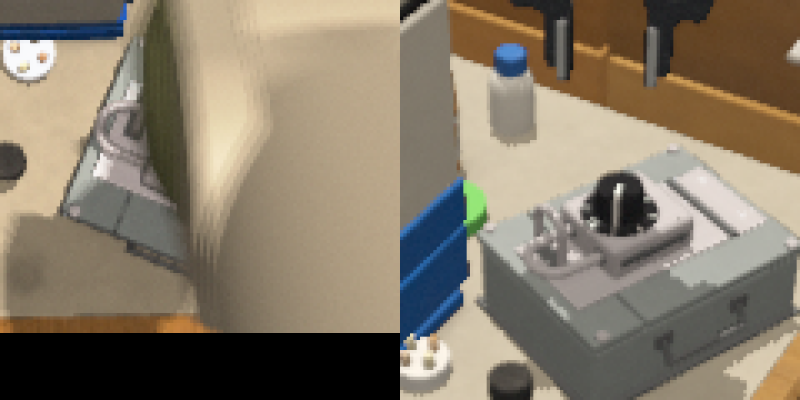

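>>> send_rows(grip=[-0.06, -0.06, -0.06, -0.06, -0.5, -0.6, -0.6, -0.6, -0.6], translation=[[-1.5, -1.9, 40], [-1.5, -1.9, 75], [-1.5, -1.9, 92], [-1.5, -1.9, 92], [-1.5, -1.9, 92], [-1.5, -1.9, 92], [-1.5, -1.9, 92], [-1.5, -1.9, 92], [-1.5, -1.9, 92]], rot=[[0, 0, 0], [0, 0, 0], [0, 0, 0], [0, 0, 0], [0, 0, 0], [0, 0, 0], [0, 0, 0], [0, 0, 0], [0, 0, 0]])

```text
t: 4.1
eef_pos: [487.7, -210.3, 162.4]
eef_rot: [1.77, 2.595, -0.0]
force: [0.3, -0.5, -0.1]
opening: 25.7
finger_force: 59.6
```

>>> send_rows(grip=[-0.6, -0.6, -0.6, -0.6, -0.6, -0.6, -0.6, -0.6, -0.6, -0.6, -0.6, -0.6], translation=[[0, 0, 0], [0, 0, 0], [0, 0, 0], [0, 0, 0], [0, 0, 0], [0, 0, 0], [0, 0, 0], [0, 0, 0], [0, 0, 0], [0, 0, 0], [0, 0, 0], [0, 0, 0]], rot=[[0, 0, 0.14], [0, 0, 0.28], [0, 0, 0.42], [0, 0, 0.56], [0, 0, 0.7], [0, 0, 0.84], [0, 0, 0.98], [0, 0, 1.12], [0, 0, 1.26], [0, 0, 1.4], [0, 0, 1.57], [0, 0, 1.57]])

```text
t: 5.3
eef_pos: [486.5, -209.6, 162.3]
eef_rot: [-3.087, -0.577, 0.003]
force: [-5.1, 0.5, 5.2]
opening: 25.6
finger_force: 60.2
```

```bash
python3 look.py l2
```

```text
{'t': 5.3, 'joint_pos': [0.26, 0.58, 0.06, 2.16, -0.08, 0.4, -0.82], 'eef_pos': [486.52, -209.57, 162.35], 'eef_rot': [-3.09, -0.58, 0.0], 'force': [-5.14, 0.45, 5.25], 'ft_torque': [0.23, 1.05, 0.06], 'finger_force': 60.24, 'opening': 25.62}
axes [[0.932, 0.361, -0.002], [0.361, -0.932, 0.001], [-0.002, -0.001, -1.0]]
staple [([520.1, -175.0, 71.8], 0.78), ([515.3, -177.8, 70.7], 0.59)]
lock_body [([486.2, -213.7, 76.5], 0.87)]
shackle_bow [([515.7, -160.2, 70.2], 0.54), ([512.4, -156.6, 70.6], 0.43)]
dial_knob [([485.9, -213.3, 93.5], 0.49)]
```

View pics/l2.png

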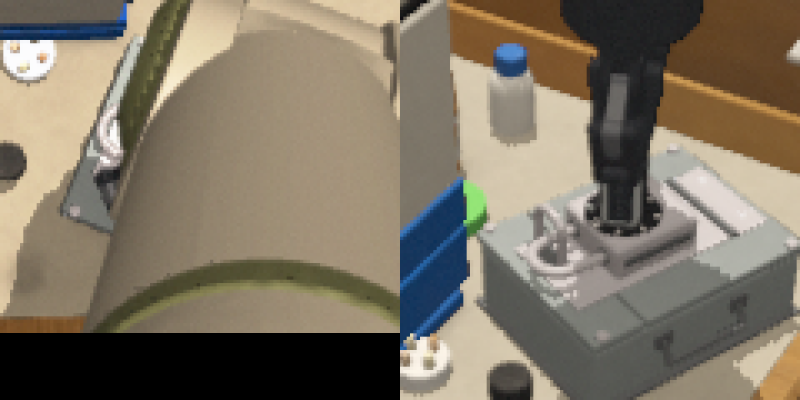

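>>> send_rows(grip=[-0.6, -0.6, -0.6, -0.6, -0.6, -0.6, -0.6, -0.6, -0.6, -0.6, -0.6, -0.6], translation=[[0, 0, 0], [0, 0, 0], [0, 0, 0], [0, 0, 0], [0, 0, 0], [0, 0, 0], [0, 0, 0], [0, 0, 0], [0, 0, 0], [0, 0, 0], [0, 0, 0], [0, 0, 0]], rot=[[0, 0, 0.14], [0, 0, 0.28], [0, 0, 0.42], [0, 0, 0.56], [0, 0, 0.7], [0, 0, 0.84], [0, 0, 0.98], [0, 0, 1.12], [0, 0, 1.26], [0, 0, 1.4], [0, 0, 1.54], [0, 0, 1.65]])

```text
t: 7.0
eef_pos: [487.3, -208.3, 162.3]
eef_rot: [-2.519, 1.874, 0.004]
force: [-2.8, 4.9, 6.3]
opening: 25.6
finger_force: 60.3
```

>>> send_rows(grip=[-0.06, -0.06, -0.06, -0.06, -0.06, -0.06, -0.06, -0.06, -0.06, -0.06, -0.06, -0.06], translation=[[0, 0, 0], [0, 0, 0], [0, 0, 0], [0, 0, 0], [0, 0, -30], [0, 0, -70], [0, 0, -110], [0, 0, -110], [0, 0, -110], [0, 0, -110], [0, 0, -110], [0, 0, -110]], rot=[[0, 0, 0], [0, 0, 0], [0, 0, 0], [0, 0, 0], [0, 0, 0], [0, 0, 0], [0, 0, -0.14], [0, 0, -0.28], [0, 0, -0.42], [0, 0, -0.56], [0, 0, -0.7], [0, 0, -0.84]])

```text
t: 8.2
eef_pos: [487.6, -210.1, 272.0]
eef_rot: [3.07, -0.668, 0.001]
force: [-0.1, -0.1, -0.4]
opening: 40.2
finger_force: 0.0
```

```bash
python3 look.py l3
```

```text
{'t': 8.2, 'joint_pos': [-0.02, 0.44, 0.44, 2.09, -0.3, 0.67, -1.37], 'eef_pos': [487.58, -210.14, 272.02], 'eef_rot': [3.07, -0.67, 0.0], 'force': [-0.1, -0.15, -0.41], 'ft_torque': [0.0, 0.09, 0.02], 'finger_force': 0.0, 'opening': 40.2}
axes [[0.909, -0.416, 0.0], [-0.416, -0.909, -0.0], [0.0, 0.0, -1.0]]
staple [([516.0, -179.8, 74.0], 0.67)]
lock_body [([486.6, -214.4, 72.7], 0.95)]
shackle_bow [([509.7, -158.1, 74.6], 0.67)]
dial_knob [([486.7, -213.0, 94.2], 0.77)]
```

View pics/l3.png

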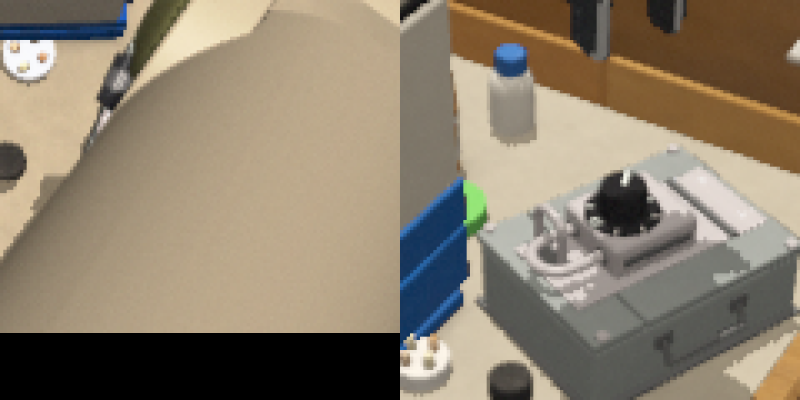

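>>> send_rows(grip=[0.5, 0.5, 0.5, 0.5, 0.5, 0.5, 0.5, 0.5], translation=[[20, 40, -6], [40, 80, -12], [60, 120, -18], [80, 165, -18], [100, 210, -18], [115, 250, -18], [125, 273, -18], [125, 273, -18]], rot=[[0, 0, 0], [0, 0, 0], [0, 0, 0], [0, 0, 0], [0, 0, 0], [0, 0, 0], [0, 0, 0], [0, 0, 0]])

```text
t: 9.5
eef_pos: [484.1, -514.3, 289.5]
eef_rot: [3.063, -0.685, -0.001]
force: [-0.4, 0.4, 0.1]
opening: 64.3
finger_force: 0.0
```

```bash
python3 look.py l4; python3 - <<'E'
from h import *
c=np.array([487,-209,104.])
for a in (-30,-73,-80,-118):
    p=proj("scene",[c,c+12*np.array([np.cos(np.radians(a)),np.sin(np.radians(a)),0])]); print(a,np.round((p-[260,120])*400/120+[400,0],1).tolist())
E
```

```text
{'t': 9.5, 'joint_pos': [0.47, 0.62, 0.43, 1.68, -0.31, 0.91, -0.99], 'eef_pos': [484.06, -514.32, 289.48], 'eef_rot': [3.06, -0.69, -0.0], 'force': [-0.39, 0.38, 0.11], 'ft_torque': [0.01, 0.01, 0.01], 'finger_force': 0.0, 'opening': 64.3}
axes [[0.905, -0.426, -0.001], [-0.426, -0.905, -0.003], [-0.0, 0.003, -1.0]]
staple [([518.4, -175.0, 71.2], 0.64), ([519.1, -176.0, 72.0], 0.87)]
lock_body [([483.0, -216.2, 73.8], 0.72), ([485.9, -213.3, 76.3], 0.66)]
shackle_bow [([516.3, -158.1, 72.7], 0.54), ([511.8, -155.3, 71.4], 0.62)]
dial_knob [([487.0, -201.8, 92.6], 0.43), ([485.7, -210.8, 96.3], 0.64)]
-30 [[624.0, 182.6], [613.6, 171.5]]
-73 [[624.0, 182.6], [628.5, 170.3]]
-80 [[624.0, 182.6], [630.9, 170.8]]
-118 [[624.0, 182.6], [641.4, 176.1]]
```

View pics/l4.png

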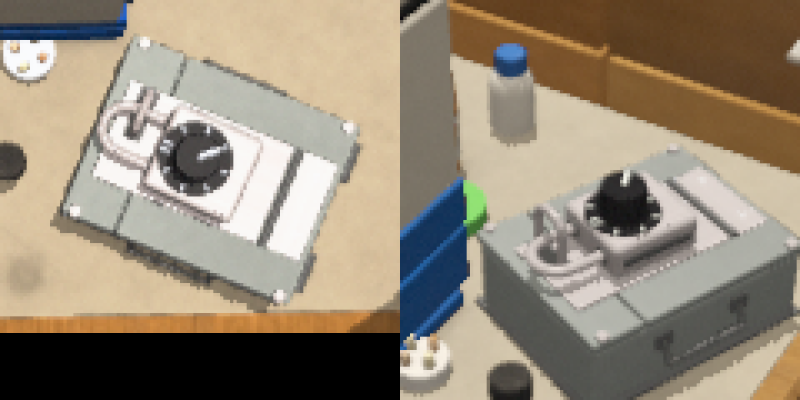

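>>> send_rows(grip=[0.8, 0.8, 0.8, 0.8, 0.8, 0.8, 0.8, 0.8, 0.8, 0.8, 0.8, 0.8], translation=[[-12, -26, 0], [-24, -52, 0], [-36, -78, 0], [-48, -104, 0], [-60, -130, 0], [-72, -155, 0], [-84, -181, 0], [-96, -207, 10], [-108, -233, 30], [-120, -260, 50], [-127, -273, 70], [-127, -273, 89]], rot=[[0, 0, -0.14], [0, 0, -0.28], [0, 0, -0.42], [0, 0, -0.56], [0, 0, -0.7], [0, 0, -0.84], [0, 0, -0.98], [0, 0, -1.12], [0, 0, -1.25], [0, 0, -1.38], [0, 0, -1.5], [0, 0, -1.61]])

```text
t: 11.2
eef_pos: [486.1, -206.3, 200.5]
eef_rot: [-2.607, -1.752, -0.002]
force: [1.5, -1.2, -0.0]
opening: 76.7
finger_force: 0.0
```

>>> send_rows(grip=[0.8, 0.8], translation=[[0, 0, 0], [0, 0, 0]], rot=[[0, 0, 0], [0, 0, 0]])

```text
t: 11.4
eef_pos: [485.9, -209.4, 201.2]
eef_rot: [-2.618, -1.736, 0.0]
force: [0.1, 0.6, 0.2]
opening: 76.9
finger_force: 0.0
```

```bash
python3 look.py l5|head -2
```

```text
{'t': 11.4, 'joint_pos': [0.32, 0.52, -0.03, 2.14, 0.03, 0.49, -0.14], 'eef_pos': [485.89, -209.45, 201.16], 'eef_rot': [-2.62, -1.74, 0.0], 'force': [0.07, 0.64, 0.24], 'ft_torque': [-0.06, 0.0, 0.01], 'finger_force': 0.0, 'opening': 76.85}
axes [[0.389, 0.921, -0.0], [0.921, -0.389, -0.0], [-0.0, -0.0, -1.0]]
```

View pics/l5.png

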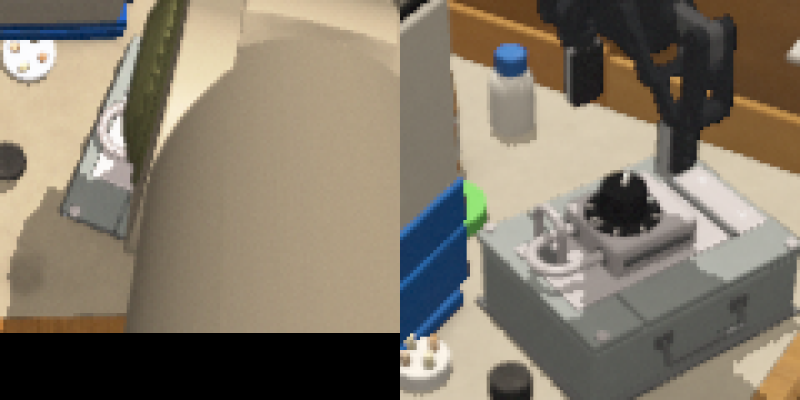

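>>> send_rows(grip=[0.8, 0.8, 0.8, 0.8, 0.8, 0.8], translation=[[-3, 1, 20], [-3, 1, 40], [-3, 1, 50], [-3, 1, 58], [-3, 1, 64], [-3, 1, 64]], rot=[[0, 0, 0], [0, 0, 0], [0, 0, 0], [0, 0, 0], [0, 0, 0], [0, 0, 0]])

```text
t: 12.5
eef_pos: [485.5, -212.1, 136.4]
eef_rot: [-2.614, -1.741, 0.001]
force: [-0.2, 0.2, -0.1]
opening: 76.8
finger_force: 0.0
```

>>> send_rows(grip=[0.6, 0.5, 0.4, 0.3, 0.2, 0.1, 0, 0, 0, 0], translation=[[0, 0, 0], [0, 0, 0], [0, 0, 0], [0, 0, 0], [0, 0, 0], [0, 0, 0], [0, 0, 0], [0, 0, 0], [0, 0, 0], [0, 0, 0]], rot=[[0, 0, 0], [0, 0, 0], [0, 0, 0], [0, 0, 0], [0, 0, 0], [0, 0, 0], [0, 0, 0], [0, 0, 0], [0, 0, 0], [0, 0, 0]])

```text
t: 13.5
eef_pos: [485.9, -212.4, 137.9]
eef_rot: [2.615, 1.74, 0.001]
force: [-1.6, 1.2, 10.9]
opening: 55.0
finger_force: 61.1
```

>>> send_rows(grip=[0, 0, 0, 0, 0, 0, 0, 0], translation=[[0, 0, -1], [-4, 0, -1], [-8, 0, -1], [-12, 0, -1], [-15, 0, -1], [-18, 0, -1], [-21, 0, -1], [-24, 0, -1]], rot=[[0, 0, 0], [0, 0, 0], [0, 0, 0], [0, 0, 0], [0, 0, 0], [0, 0, 0], [0, 0, 0], [0, 0, 0]])

```text
t: 14.3
eef_pos: [476.7, -233.7, 138.0]
eef_rot: [-2.613, -1.743, -0.002]
force: [1.6, 7.2, 3.3]
opening: 54.9
finger_force: 63.7
```

>>> send_rows(grip=[0, 0, 0, 0, 0], translation=[[-2, 0, 0], [-4, 0, 0], [-6, 0, 0], [-8, 0, 0], [-8, 0, 0]], rot=[[0, 0, 0], [0, 0, 0], [0, 0, 0], [0, 0, 0], [0, 0, 0]])

```text
t: 14.8
eef_pos: [473.5, -241.3, 138.0]
eef_rot: [-2.614, -1.742, -0.001]
force: [2.1, 5.6, 3.6]
opening: 54.5
finger_force: 63.7
```

>>> send_rows(grip=[0, 0, 0, 0], translation=[[-1, 0, 0], [-2, 0, 0], [-3, 0, 0], [-3, 0, 0]], rot=[[0, 0, 0], [0, 0, 0], [0, 0, 0], [0, 0, 0]])

```text
t: 15.2
eef_pos: [472.4, -243.9, 138.0]
eef_rot: [-2.614, -1.742, -0.001]
force: [2.3, 6.3, 3.6]
opening: 54.8
finger_force: 63.7
```

>>> send_rows(grip=[0, 0, 0, 0], translation=[[-1, 0, 0], [-2, 0, 0], [-3, 0, 0], [-3, 0, 0]], rot=[[0, 0, 0], [0, 0, 0], [0, 0, 0], [0, 0, 0]])

```text
t: 15.6
eef_pos: [472.2, -244.8, 138.0]
eef_rot: [-2.611, -1.744, -0.004]
force: [5.1, 13.0, 2.7]
opening: 54.4
finger_force: 63.9
```

>>> send_rows(grip=[0, 0, 0, 0, 0, 0, 0, 0, 0, 0, 0, 0], translation=[[5, 0, 0], [10, 0, 0], [15, 0, 0], [20, 0, 0], [25, 0, 0], [30, 0, 0], [35, 0, 0], [39, 0, 0], [42, 0, 0], [44, 0, 0], [46, 0, 0], [46, 0, 0]], rot=[[0, 0, 0], [0, 0, 0], [0, 0, 0], [0, 0, 0], [0, 0, 0], [0, 0, 0], [0, 0, 0], [0, 0, 0], [0, 0, 0], [0, 0, 0], [0, 0, 0], [0, 0, 0]])

```text
t: 16.8
eef_pos: [488.5, -205.3, 138.0]
eef_rot: [2.615, 1.74, -0.001]
force: [-2.7, -3.8, 4.6]
opening: 54.9
finger_force: 64.4
```

```bash
python3 look.py l6
```

```text
{'t': 16.8, 'joint_pos': [0.31, 0.62, -0.02, 2.17, 0.04, 0.34, -0.15], 'eef_pos': [488.51, -205.27, 137.97], 'eef_rot': [2.62, 1.74, -0.0], 'force': [-2.75, -3.79, 4.63], 'ft_torque': [-0.83, 0.23, -0.1], 'finger_force': 64.38, 'opening': 54.85}
axes [[0.386, 0.922, -0.0], [0.922, -0.386, -0.001], [-0.001, 0.0, -1.0]]
staple [([516.4, -174.2, 71.0], 0.64), ([517.0, -178.5, 70.9], 0.82)]
lock_body [([487.0, -209.5, 75.1], 0.95)]
shackle_bow [([523.7, -130.2, 73.3], 0.46), ([523.8, -132.6, 75.2], 0.63)]
dial_knob [([527.1, -131.0, 72.5], 0.64), ([487.2, -206.0, 91.9], 0.61)]
```

View pics/l6.png

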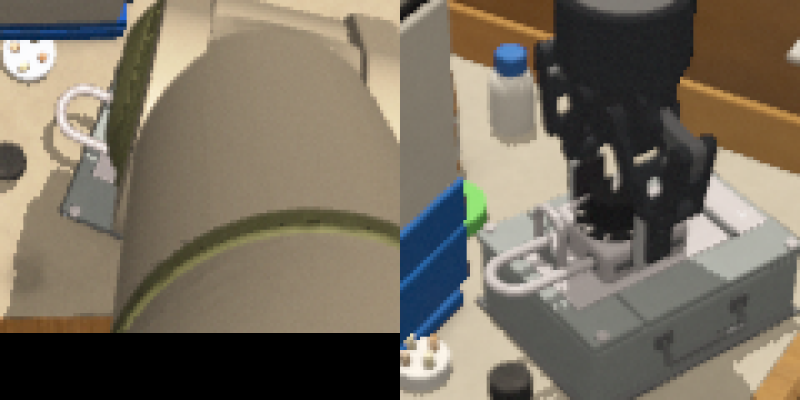

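>>> send_rows(grip=[0, 0, 0, 0, 0], translation=[[1, 0, 0], [2, 0, 0], [2, 0, 0], [2, 0, -2], [2, 0, -5]], rot=[[0, 0, 0], [0, 0, 0], [0, 0, 0], [0, 0, 0], [0, 0, 0]])

```text
t: 17.8
eef_pos: [489.2, -202.3, 142.4]
eef_rot: [-2.613, -1.741, 0.001]
force: [0.6, -0.4, -4.5]
opening: 54.9
finger_force: 63.4
```

>>> send_rows(grip=[0, 0, 0, 0, 0], translation=[[0, 0, -3], [0, 0, -6], [0, 0, -9], [0, 0, -12], [0, 0, -12]], rot=[[0, 0, 0], [0, 0, 0], [0, 0, 0], [0, 0, 0], [0, 0, 0]])

```text
t: 18.3
eef_pos: [489.7, -202.6, 155.2]
eef_rot: [2.614, 1.742, 0.001]
force: [0.5, 1.3, -4.5]
opening: 54.7
finger_force: 64.1
```

>>> send_rows(grip=[0, 0, 0, 0, 0, 0, 0, 0, 0, 0, 0, 0], translation=[[0, 0, -8], [0, 0, -16], [0, 0, -26], [0, 0, -40], [0, 0, -56], [0, 0, -74], [0, 0, -92], [0, 0, -108], [0, 0, -120], [0, 0, -128], [0, 0, -130], [0, 0, -130]], rot=[[0, 0, 0], [0, 0, 0], [0, 0, 0], [0, 0, 0], [0, 0, 0], [0, 0, 0], [0, 0, 0], [0, 0, 0], [0, 0, 0], [0, 0, 0], [0, 0, 0], [0, 0, 0]])

```text
t: 19.5
eef_pos: [489.3, -203.0, 284.9]
eef_rot: [2.615, 1.741, -0.0]
force: [-0.4, -0.1, -4.8]
opening: 54.6
finger_force: 68.2
```

>>> send_rows(grip=[0, 0, 0, 0, 0], translation=[[0, 0, 0], [0, 0, 0], [0, 0, 0], [0, 0, 0], [0, 0, 0]], rot=[[0, 0, 0], [0, 0, 0], [0, 0, 0], [0, 0, 0], [0, 0, 0]])

```text
t: 20.0
eef_pos: [489.5, -203.0, 284.7]
eef_rot: [-2.615, -1.741, 0.0]
force: [-0.6, -0.4, -4.5]
opening: 54.6
finger_force: 68.2
```

```bash
python3 look.py l7
```

```text
{'t': 20.0, 'joint_pos': [0.31, 0.39, -0.03, 2.06, 0.02, 0.69, -0.13], 'eef_pos': [489.46, -203.0, 284.69], 'eef_rot': [-2.61, -1.74, 0.0], 'force': [-0.61, -0.38, -4.55], 'ft_torque': [-0.07, 0.01, -0.0], 'finger_force': 68.19, 'opening': 54.58}
axes [[0.386, 0.923, -0.0], [0.923, -0.386, 0.0], [-0.0, -0.0, -1.0]]
staple [([519.4, -175.3, 73.1], 0.92), ([515.4, -176.8, 71.8], 0.81)]
lock_body [([486.4, -207.6, 220.8], 0.71)]
shackle_bow [([526.6, -130.6, 215.5], 0.52), ([522.7, -128.5, 215.4], 0.53)]
dial_knob [([490.7, -200.9, 241.3], 0.64)]
```

View pics/l7.png

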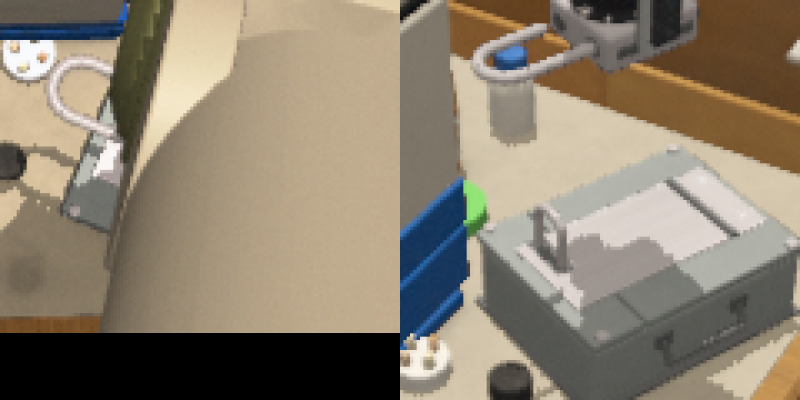

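The lock hangs open and level at about z = 220 mm. The staple (550,240 in the crop) is empty.

```bash
python3 -c "
from station import env
print(env.hand_in())"
```

```text
the job is handed in; nothing more can be done
None
```

I set the dial to the third click, drew the shackle fully open and unhooked the lock. It was held open and level with its body centre about 220 mm over the bench (about 160 mm above the lid) when I handed the job in at about 20 s; the hand-in gave no verdict.

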